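# Gauge the bore of a nest block with the depth rod

### The arm

A 7-joint arm with a two-finger parallel gripper is mounted at the origin on the work surface. World frame = base frame: x ahead of the robot, y to its left, z up, the work surface at z = 0. Lengths are in m, angles in rad, forces in N, time in s.
With the tool pointing down it reaches from about 0.425 to 0.925 m from the base axis. Payload 6.8 kg.
Tool frame: the origin (TCP) lies midway between the tips of the shut fingers; the grasp point (between the pads) lies 19 mm behind it; z points along the fingers, y is the line along which they close (so a half turn about z gives the same grasp; the last joint's range is limited). The gripper opens to 85 mm and grips with 20 to 120 N. Pads are 22 mm wide; open, the fingers measure 114 mm over their backs; the gripper's body (76 mm by 85 mm) begins 54 mm behind the grasp point. The pads swing forward as they close: fully open they stand 13 mm farther back than shut.
Start: joints at [-1.32, 0.477, 0.022, 1.555, -0.011, 1.109, -0.083], TCP at [0.237, 0.632, 0.231] pointing down, gripper open.
Joint ranges: [-2.96, 2.96], [-0.34, 2.1], [-1.41, 1.46], [0.24, 2.44], [-1.37, 4.51], [0.17, 1.92], [-2.96, 2.96]. Speed limits (rad/s): [2.39, 2.39, 3.14, 3.14, 3.14, 3.14, 3.14].

### API

Orientations are given as a unit quaternion [w, x, y, z].
In Python, from station import bot gives the robot as it stands.
- The arm moves only by the tool jog_arm, never from a script. Its argument "rows" is a list of rows, each an object of numbers: "fingers": the finger opening in mm, from 0 to 85.4; "x", "y", "z": the shift along the tool's x, y, z in mm; "ax", "ay", "az": the turn, a rotation vector about the tool's x, y, z in degrees. A call has exactly 8 rows; each row shifts and turns the commanded pose from where the row before left it, along the tool's axes as they then stand; what a row does not reach is not made up. A row lasts 1/10 s, in which the tool goes at most 50 mm and 8.59 degrees, less where a joint would pass 70% of its speed; a pose out of reach is approached as far as the arm can. A call with a gripper value outside its range is refused whole. The fingers move at their own pace and stop on an object; "force" is the grip in N (left out, the last holds). Time passes only in rows, so rows that do not move let the fingers close, or fill a call up. It gives the time, the measured TCP pose, the force, the opening and the grip force at its end, in the units of the state.
- bot.get_obs(): the state, without advancing time (a new reading comes with each control period).
- bot.read_camera(name): name is "scene" or "top" or "wrist"; returns a dict with "pixels" (480x640x3 uint8, red, green, blue), "vertical_fov" (degrees; the focal length in pixels is half the picture's height over the tangent of half this angle, whatever the lens; pixels are square), "cx", "cy" (the principal point, pixels), "world_from_camera" (4x4, takes a point from camera to world coordinates). Camera axes: x right, y down, z forward; pixel columns grow to the right and rows downward; lengths in m; the calibration is good to about 2 mm. A picture is of the moment at which its call begins. There is no depth.
- bot.hand_in(): hands the job in; it is judged then, once.
The state is a dict: "t": time; "q": joint angles; "joint_vel": joint speeds; "joint_torque": joint torques, N m; "eef_pos": TCP position; "tool_rot": TCP orientation; "contact_force": force on the tool from outside, world axes, zero at the start; "torque": the same for the moment, N m; "gripper_width": opening from 0.0 (shut) to 1.0 (fully open); "grasp_force": force on a finger pad.
Only numpy, scipy, OpenCV 4.12 (cv2) and the standard library are available. Lean on these libraries where they do the work, as an engineer would, in place of code of your own. Each camera call takes 0.05 s, during which the arm holds its last target. There are 200 camera calls.

### The job

Measure how deep the bore in the wooden block on the white plate is: take the red-handled depth rod from its forked stand and lower it upright and gently into that bore until it touches bottom, so that the block's top face pushes the yellow collar up the rod to the reading. Then hang the rod back in the fork and let go, leaving the collar where the bore set it. Leave the glass dish and the spare blocks on the blue tray undisturbed and keep the measured block on the plate.

Things in the scene. Friction and masses are not known exactly. Their poses are not given: they have to be found in the camera images.
- rod_grip (a point): depth rod, the middle of its red handle: an upright cylinder 28 mm across and 50 mm high (25 mm of handle above and below this point). Below the handle is a steel shaft 8 mm across and 90 mm long. z points up along the rod. Loose, about 0.1 kg; it starts hanging upright in the stand's fork
- rod_tip (a point): the rod's lower end, 115 mm below the middle of the handle, on the rod's axis; z points up along the rod
- rod_shoulder (a point): the underside of the red handle on the rod's axis, 25 mm below the middle of the handle and 90 mm above the tip; it rests on the fork's top
- rod: the depth rod; origin at its tip, z up along the rod
- collar (a joint): the yellow collar, a disc 32 mm across and 8 mm thick on the shaft: the value is the distance in m from the rod's tip to the collar's underside, 0 to 0.074, growing as it slides up towards the handle. It stays where it is left (about 2 N of friction to slide it); starts at 8 to 18 mm
- stand_seat (a point): the stand's fork: a level aluminium fork 8 mm thick whose top is 135 mm above the table; this point is on its top where the rod's axis hangs. The slot is 14 mm wide, runs along the point's x axis, is open to -x (its mouth is 32 mm from this point towards -x, roughly towards the robot) and ends 7 mm beyond the point towards +x; the prongs reach 21 mm to either side. A round post carries it 46 mm towards +x, nothing stands higher than the fork's top. z up. Fixed
- plate_mid (a point): centre of the top (10 mm above the table) of the fixed white measuring plate, 160 x 160 mm with a black mat; one block stands on it, within 12 mm of its centre
- nest_a_hole0 (a point): one of three look-alike pale wooden nest blocks, 70 x 70 mm, 80 mm high, upright and loose (about 0.3 kg); this point is the centre of the round bore's mouth in the middle of its top face, z up. The bore is blind and straight down, 16 mm across; its depth differs from block to block, is not told, and lies between 25 and 65 mm. Which of the three stands on the white plate changes; the other two are spares on the blue tray
- nest_b_hole0 (a point): one of three look-alike pale wooden nest blocks, 70 x 70 mm, 80 mm high, upright and loose (about 0.3 kg); this point is the centre of the round bore's mouth in the middle of its top face, z up. The bore is blind and straight down, 16 mm across; its depth differs from block to block, is not told, and lies between 25 and 65 mm. Which of the three stands on the white plate changes; the other two are spares on the blue tray
- nest_c_hole0 (a point): one of three look-alike pale wooden nest blocks, 70 x 70 mm, 80 mm high, upright and loose (about 0.3 kg); this point is the centre of the round bore's mouth in the middle of its top face, z up. The bore is blind and straight down, 16 mm across; its depth differs from block to block, is not told, and lies between 25 and 65 mm. Which of the three stands on the white plate changes; the other two are spares on the blue tray
- dish_mid (a point): a loose open glass dish, 88 mm across and 15 mm high, between the plate and the stand; the point is its centre; to be left alone
- nest_a: the block of that name; origin at the centre of its underside, z up
- nest_b: the block of that name; origin at the centre of its underside, z up
- nest_c: the block of that name; origin at the centre of its underside, z up
Not all that is in view belongs to the job. Of the things shaped like the part that bears stand_seat, the dark steel one is meant.

How it is judged:
By the outcome, as a careful person would: the job done as asked, in the order asked, and still so for the second after the job is handed in, with the robot touching nothing.
It also fails if it takes over 66 s, if anything falls off the work surface, if the arm or the gripper's body presses on something with over 40 N, if the wrist force passes 120 N, or if a joint passes its speed limit or range.

## Working session

There is one attempt and no reset: what is moved stays moved. The work goes in short steps, Python scripts to look and compute and a tool call to move; the robot and the scene stay as the last step left them, time stands still between calls to the robot, and variables do not carry over. Pictures are saved under pics/ and viewed, at most 10 in all, crops included, and the job is handed in when it is done.

Besides the shell and the picture viewer there is one more tool, called as a command line: name --argument value ..., lists and objects as JSON in quotes. jog_arm: Moves the arm, as the interface text tells. Its arguments: {"type":"object","properties":{"rows":{"type":"array","items":{"type":"object","properties":{"fingers":{"type":"number"},"x":{"type":"number"},"y":{"type":"number"},"z":{"type":"number"},"ax":{"type":"number"},"ay":{"type":"number"},"az":{"type":"number"}}}},"force":{"type":"number"}},"required":["rows"]}

```bash
mkdir -p pics; cat > h.py <<'E'
import numpy as np,cv2
from station import bot
def cam(n,save=None):
    c=bot.read_camera(n);p=c["pixels"]
    if save: cv2.imwrite(f"pics/{save}.png",p[:,:,::-1])
    return c
def ray(c,u,v):
    f=240/np.tan(np.radians(c["vertical_fov"])/2);T=np.array(c["world_from_camera"])
    d=T[:3,:3]@np.array([(u-c["cx"])/f,(v-c["cy"])/f,1]);return T[:3,3],d
def onz(c,u,v,z):
    o,d=ray(c,u,v);return o+d*(z-o[2])/d[2]
def proj(c,P):
    f=240/np.tan(np.radians(c["vertical_fov"])/2);T=np.array(c["world_from_camera"])
    p=T[:3,:3].T@(np.array(P)-T[:3,3]);return p[0]/p[2]*f+c["cx"],p[1]/p[2]*f+c["cy"]
E
python3 - <<'E'
from h import *
for n in("top","scene"):
    c=cam(n,n+"0");print(n,c["vertical_fov"],c["cx"],c["cy"],np.round(c["world_from_camera"],3).tolist())
o=bot.get_obs();print(o["t"],o["eef_pos"],o["tool_rot"],o["contact_force"],o["gripper_width"])
E
```

```text
top 44.4579720331077 315.16880691685685 254.81242024652502 [[0.011, -0.994, 0.111, 0.411], [-1.0, -0.011, 0.003, -0.012], [-0.001, -0.111, -0.994, 1.253], [0.0, 0.0, 0.0, 1.0]]
scene 56.80442780294315 321.0634101233501 242.2862134328024 [[0.515, 0.476, -0.713, 1.062], [0.857, -0.286, 0.429, -0.341], [0.0, -0.832, -0.555, 0.548], [0.0, 0.0, 0.0, 1.0]]
0.1 [0.23684085 0.63153132 0.2304532 ] [-9.30088913e-05  1.78427792e-01  9.83952680e-01 -7.98431229e-04] [ 0.7619041  -0.20804131 -0.45028677] 1.0008678667527908
```

View pics/top0.png

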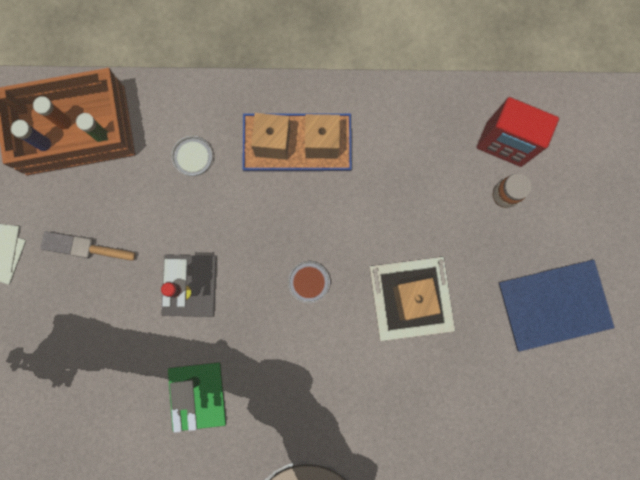

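View pics/scene0.png

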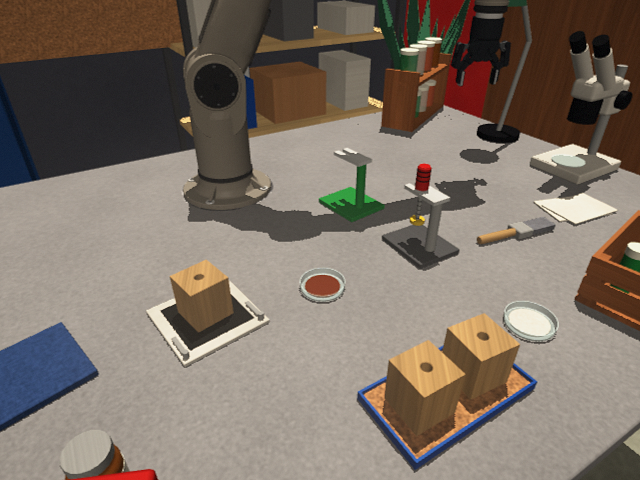

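The dark steel stand with the rod is at top (188,285) / scene (425,200). The green stand at top (197,397) / scene (350,180) has an empty fork, so the dark one is meant. The block on the white plate is at top (418,299) / scene (200,295). The dish between plate and stand is at top (310,282), and the pale dish at (193,155) plus the spares at (270,132) and (322,132) are bystanders. Next I measure and confirm in one crop.

```bash
cat > m.py <<'E'
from h import *
def red(c,box):
    h=cv2.cvtColor(c["pixels"],cv2.COLOR_RGB2HSV);m=((h[...,0]<8)|(h[...,0]>172))&(h[...,1]>170)&(h[...,2]>70)
    k=np.zeros_like(m);x0,y0,x1,y1=box;k[y0:y1,x0:x1]=m[y0:y1,x0:x1];return k
def dark(c,box,t):
    g=cv2.cvtColor(c["pixels"],cv2.COLOR_RGB2GRAY);x0,y0,x1,y1=box
    k=np.zeros(g.shape,np.uint8);k[y0:y1,x0:x1]=g[y0:y1,x0:x1]<t;return k
def info(m):
    v,u=np.nonzero(m);return len(u),u.mean(),v.mean(),u.min(),u.max(),v.min(),v.max()
E
python3 - <<'E'
from m import *
t=cam("top");s=cam("scene")
a=info(red(t,(150,270,200,310)));b=info(red(s,(405,155,445,200)));print("red",np.round(a,1),np.round(b,1))
# handle centre by two rays (mask centroids ~ visible body)
o1,d1=ray(t,a[1],a[2]);o2,d2=ray(s,b[1],b[2])
k=np.linalg.lstsq(np.c_[d1,-d2],o2-o1,rcond=None)[0];print("handle",o1+k[0]*d1,o2+k[1]*d2)
for c,(u,v),n in((t,(418,299),"top"),(s,(199,276),"scene")):
    m=dark(c,(u-8,v-8,u+9,v+9),75);i=info(m);print(n,np.round(i,1),"mouth",onz(c,i[1],i[2],.09))
T=cv2.resize(t["pixels"][245:325,150:230],(400,400),interpolation=cv2.INTER_CUBIC)
T2=cv2.resize(t["pixels"][260:340,375:455],(400,400),interpolation=cv2.INTER_CUBIC)
S=cv2.resize(s["pixels"][150:270,380:500],(400,400),interpolation=cv2.INTER_CUBIC)
cv2.imwrite("pics/crop1.png",cv2.resize(np.hstack([T,S]),(800,400))[:,:,::-1])
cv2.imwrite("pics/crop2.png",np.hstack([T2,cv2.resize(s["pixels"][240:320,160:240],(400,400),interpolation=cv2.INTER_CUBIC)])[:,:,::-1])
E
```

```text
red [ 81.  167.5 288.7 163.  172.  284.  294. ] [272.  422.9 177.  416.  430.  164.  190. ]
handle [0.4662894  0.26515766 0.15892504] [0.462782   0.2608393  0.15765255]m.py:9: RuntimeWarning: Mean of empty slice.
  v,u=np.nonzero(m);return len(u),u.mean(),v.mean(),u.min(),u.max(),v.min(),v.max()
  ret = ret.dtype.type(ret / rcount)
Traceback (most recent call last):
  File "m.py", line 9, in info
    v,u=np.nonzero(m);return len(u),u.mean(),v.mean(),u.min(),u.max(),v.min(),v.max()
                                                      ~~~~~^^
ValueError: zero-size array to reduction operation minimum which has no identity
```

```bash
python3 - <<'E'
from m import *
t=cam("top");s=cam("scene")
for c,(u,v),n in((t,(418,299),"top"),(s,(199,276),"scene")):
    g=cv2.cvtColor(c["pixels"],cv2.COLOR_RGB2GRAY);w=g[v-9:v+10,u-9:u+10];th=(int(w.min())+int(np.median(w)))/2
    i=info(dark(c,(u-9,v-9,u+10,v+10),th));print(n,th,np.round(i,1),"mouth",onz(c,i[1],i[2],.09))
r=red(t,(150,270,200,310)); print("top handle top at z.185", onz(t,169.2,289.3,.185))
T=cv2.resize(t["pixels"][245:325,150:230],(400,400),interpolation=cv2.INTER_CUBIC)
S=cv2.resize(s["pixels"][150:270,380:500],(400,400),interpolation=cv2.INTER_CUBIC)
cv2.imwrite("pics/crop1.png",np.hstack([T,S])[:,:,::-1])
E
```

```text
top 112.5 [ 30.  419.8 299.4 416.  422.  295.  302. ] mouth [ 0.45442486 -0.21690622  0.09      ]
scene 121.0 [ 41.  198.3 276.7 194.  203.  274.  279. ] mouth [ 0.45757649 -0.21598936  0.09      ]
top handle top at z.185 [0.46396282 0.25549131 0.185     ]
```

View pics/crop1.png

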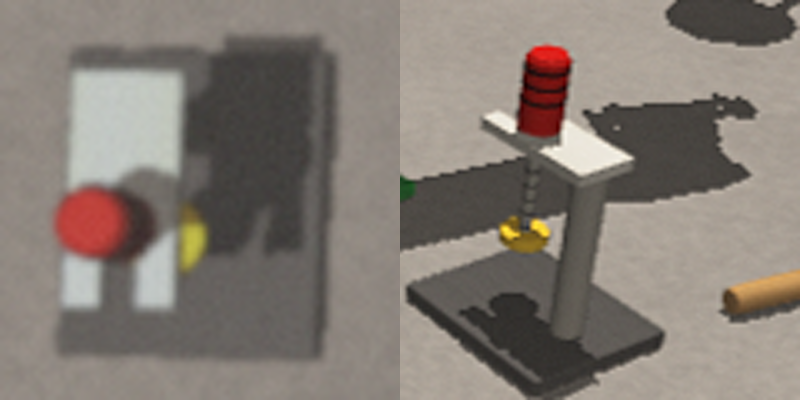

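The crop confirms it: the dark-based stand holds the red-handled rod. In the left half, the handle top is at (93,221), and the slot mouth faces down, towards the robot, at (117,306). In the right half, the yellow collar sits low on the shaft at (525,235).

```bash
python3 - <<'E'
from m import *
t=cam("top");s=cam("scene")
P=lambda x,y,z:onz(t,150+x/5-.5,245+y/5-.5,z)
print("handle top",P(93,221,.185))
q=[P(*p,.135)[:2] for p in((71,70),(183,72),(175,308),(62,305),(100,305),(135,308))];print(np.round(q,4).tolist())
d=(q[0]+q[1]-q[2]-q[3])/2;print("len",np.linalg.norm(d),"w",np.linalg.norm(q[0]-q[1]),"slot yaw deg",np.degrees(np.arctan2(d[1],d[0])))
u=d/np.linalg.norm(d);m=(q[2]+q[3])/2;print("seat",m+u*.032,"mouthmid",m,(q[4]+q[5])/2)
S=lambda x,y,z:onz(s,380+x*.3-.5,150+y*.3-.5,z)
print("scene handle top",S(548,57,.185),"mid",S(545,93,.16))
# tool-axes shift
o=bot.get_obs();w,x,y,z=o["tool_rot"]
from scipy.spatial.transform import Rotation as R
r=R.from_quat([x,y,z,w]);print(r.as_matrix().round(3),r.inv().apply(np.array([.463,.258,.26])-o["eef_pos"])*1000)
E
```

```text
handle top [0.46503108 0.25753602 0.185     ]
[[0.5253, 0.2809], [0.525, 0.2379], [0.4349, 0.2377], [0.4356, 0.2807], [0.4357, 0.2663], [0.4347, 0.2529]]
len 0.08991549029981372 w 0.04295130252358091 slot yaw deg 0.1152246965026901
seat [0.46723194 0.25927195] mouthmid [0.435232  0.2592076] [0.43522768 0.25958603]
scene handle top [0.59203683 0.45623486 0.185     ] mid [0.59255517 0.46357269 0.16      ]
[[-0.936  0.351 -0.   ]
 [ 0.351  0.936 -0.   ]
 [-0.    -0.    -1.   ]] [-342.93701282 -270.77151964  -28.78123161]
```

jog_arm --rows '[{"x":-38,"y":-30,"z":-4,"fingers":80},{"x":-38,"y":-30,"z":-4,"fingers":80},{"x":-38,"y":-30,"z":-4,"fingers":80},{"x":-38,"y":-30,"z":-4,"fingers":80},{"x":-38,"y":-30,"z":-4,"fingers":80},{"x":-38,"y":-30,"z":-4,"fingers":80},{"x":-38,"y":-30,"z":-4,"fingers":80},{"x":-38,"y":-30,"z":-4,"fingers":80}]'

```text
invalid input
```

jog_arm --rows '[{"az":-7},{"az":-7},{"az":-6.5},{},{},{},{},{}]'

```text
invalid input
```

```bash
cat > d.py <<'E'
from m import *
from scipy.spatial.transform import Rotation as R
def to(P):
    o=bot.get_obs();w,x,y,z=o["tool_rot"];r=R.from_quat([x,y,z,w])
    print("t",o["t"],"pos",o["eef_pos"].round(4),"F",o["contact_force"].round(2),"gf",round(float(o["grasp_force"]),1),"q",o["q"].round(2))
    print(r.as_matrix().round(4).tolist());print("shift mm",(r.inv().apply(np.array(P)-o["eef_pos"])*1000).round(1))
E
python3 - <<'E'
from d import *
to([.466,.2585,.24]);c=cam("wrist","w1");print(c["vertical_fov"],np.round(c["world_from_camera"],3).tolist(),proj(c,[.466,.2585,.185]))
E
```

```text
t 0.4 pos [0.237  0.632  0.2311] F [0.01 0.38 0.07] gf 0.0 q [-1.32  0.48  0.02  1.56 -0.01  1.11 -0.08]
[[-0.9363, 0.3512, -0.0001], [0.3512, 0.9363, -0.0002], [-0.0, -0.0003, -1.0]]
shift mm [-345.6 -269.2   -8.8]
67.52047455627957 [[0.35, 0.899, 0.264, 0.17], [0.937, -0.336, -0.099, 0.657], [-0.0, 0.282, -0.959, 0.374], [0.0, 0.0, 0.0, 1.0]] (np.float64(-6.733829244813023), np.float64(655.6637797361318))
```

View pics/w1.png

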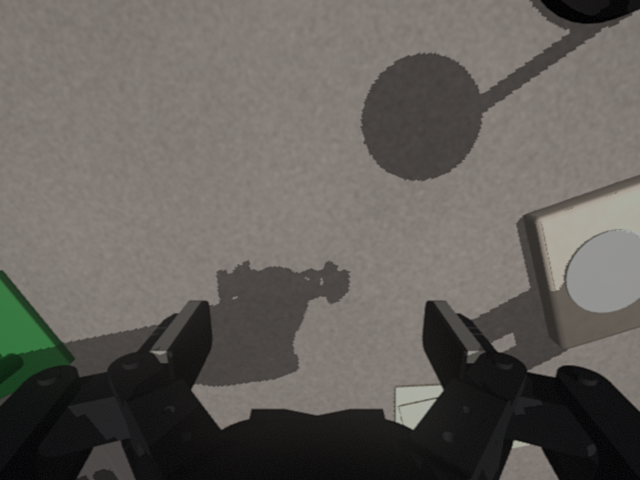

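The wrist view shows empty table with the green decoy at (30,330); the calls were refused as invalid, so I'll give every field.

jog_arm --force 40 --rows '[{"x":-38,"y":-30,"z":-4,"ax":0,"ay":0,"az":0,"fingers":80},{"x":-38,"y":-30,"z":-4,"ax":0,"ay":0,"az":0,"fingers":80},{"x":-38,"y":-30,"z":-4,"ax":0,"ay":0,"az":0,"fingers":80},{"x":-38,"y":-30,"z":-4,"ax":0,"ay":0,"az":0,"fingers":80},{"x":-38,"y":-30,"z":-4,"ax":0,"ay":0,"az":0,"fingers":80},{"x":-38,"y":-30,"z":-4,"ax":0,"ay":0,"az":0,"fingers":80},{"x":-38,"y":-30,"z":-4,"ax":0,"ay":0,"az":0,"fingers":80},{"x":-38,"y":-30,"z":-4,"ax":0,"ay":0,"az":0,"fingers":80}]'

```text
t: 1.25
eef_pos: [0.4382, 0.2988, 0.2638]
tool_rot: [0.0, 0.178, 0.984, 0.0]
contact_force: [0.2, 0.9, 0.0]
gripper_width: 0.937
grasp_force: 0.0
```

jog_arm --rows '[{"x":0,"y":0,"z":0,"ax":0,"ay":0,"az":-7,"fingers":80},{"x":0,"y":0,"z":0,"ax":0,"ay":0,"az":-7,"fingers":80},{"x":0,"y":0,"z":0,"ax":0,"ay":0,"az":-6.5,"fingers":80},{"x":0,"y":0,"z":0,"ax":0,"ay":0,"az":0,"fingers":80},{"x":0,"y":0,"z":0,"ax":0,"ay":0,"az":0,"fingers":80},{"x":0,"y":0,"z":0,"ax":0,"ay":0,"az":0,"fingers":80},{"x":0,"y":0,"z":0,"ax":0,"ay":0,"az":0,"fingers":80},{"x":0,"y":0,"z":0,"ax":0,"ay":0,"az":0,"fingers":80}]'

```text
t: 2.05
eef_pos: [0.4373, 0.3007, 0.2633]
tool_rot: [-0.0, 0.001, 1.0, -0.0]
contact_force: [-0.5, 0.3, -0.1]
gripper_width: 0.934
grasp_force: 0.0
```

```bash
cat > d.py <<'E'
from m import *
from scipy.spatial.transform import Rotation as R
def to(P):
    o=bot.get_obs();w,x,y,z=o["tool_rot"];r=R.from_quat([x,y,z,w])
    print("t",o["t"],"pos",o["eef_pos"].round(4),"F",o["contact_force"].round(2),"gf",round(float(o["grasp_force"]),1),"q",o["q"].round(2))
    print(r.as_matrix().round(4).tolist());print("shift mm",(r.inv().apply(np.array(P)-o["eef_pos"])*1000).round(1))
E
python3 - <<'E'
from d import *
to([.466,.2585,.24]);c=cam("wrist","w2");print(np.round(c["world_from_camera"],3).tolist(),proj(c,[.466,.2585,.185]))
m=red(c,(0,0,640,480));i=info(m);print(np.round(i,1),onz(c,i[1],i[2],.185))
E
```

```text
t 2.05 pos [0.4373 0.3007 0.2633] F [-0.45  0.33 -0.11] gf 0.0 q [-0.82  0.21  0.12  1.87 -0.03  1.07  0.88]
[[-1.0, 0.0016, -0.0], [0.0016, 1.0, -0.0], [0.0, -0.0, -1.0]]
shift mm [-28.8 -42.1  23.3]
[[0.001, 0.959, 0.282, 0.366], [1.0, -0.001, -0.0, 0.301], [0.0, 0.282, -0.959, 0.407], [0.0, 0.0, 0.0, 1.0]] (np.float64(253.8401525615779), np.float64(290.16506593292956))
[ 67.  245.7 292.8 238.  263.  274.  304. ] [0.46793458 0.25293258 0.185     ]
```

View pics/w2.png

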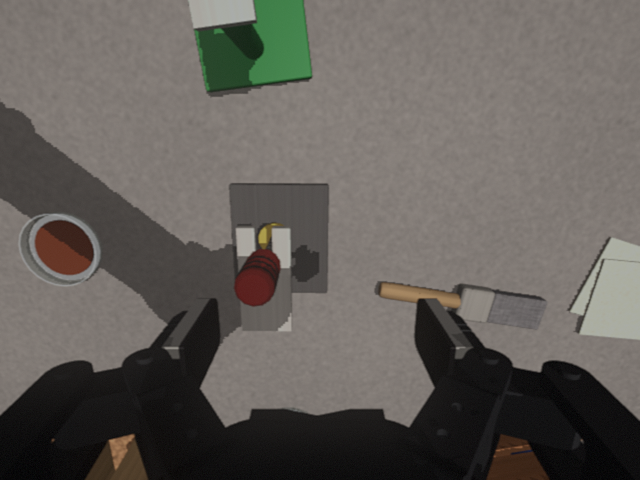

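The wrist view shows the handle's top disc at about (256,284), well between the fingers' lines. Next I move over it and down.

jog_arm --rows '[{"x":-14,"y":-21,"z":0,"ax":0,"ay":0,"az":0,"fingers":70},{"x":-13.7,"y":-20.7,"z":0,"ax":0,"ay":0,"az":0,"fingers":70},{"x":0,"y":0,"z":20,"ax":0,"ay":0,"az":0,"fingers":70},{"x":0,"y":0,"z":24,"ax":0,"ay":0,"az":0,"fingers":70},{"x":0,"y":0,"z":24,"ax":0,"ay":0,"az":0,"fingers":70},{"x":0,"y":0,"z":24,"ax":0,"ay":0,"az":0,"fingers":70},{"x":0,"y":0,"z":22,"ax":0,"ay":0,"az":0,"fingers":70},{"x":0,"y":0,"z":0,"ax":0,"ay":0,"az":0,"fingers":70}]'

```text
t: 2.9
eef_pos: [0.4632, 0.2577, 0.1467]
tool_rot: [-0.002, 0.001, 1.0, -0.002]
contact_force: [-0.5, 0.6, -0.1]
gripper_width: 0.818
grasp_force: 0.0
```

```bash
python3 - <<'E'
from d import *
to([.465,.259,.149]);c=cam("wrist","w3");s=cam("scene")
cv2.imwrite("pics/w3.png",np.hstack([cv2.resize(c["pixels"],(400,300)),cv2.resize(s["pixels"][130:250,360:520],(400,300))])[:,:,::-1])
E
```

```text
t 2.9 pos [0.4632 0.2577 0.1467] F [-0.49  0.64 -0.08] gf 0.0 q [-0.74  0.35  0.13  1.99 -0.06  0.82  1.  ]
[[-1.0, 0.0011, -0.0045], [0.0011, 1.0, -0.0034], [0.0045, -0.0034, -1.0]]
shift mm [-1.8  1.2 -2.3]
```

View pics/w3.png

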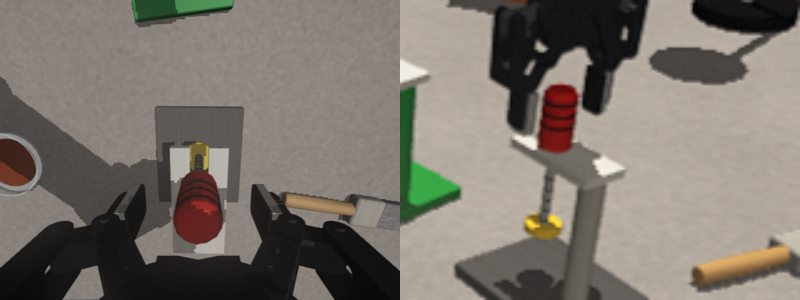

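The fingers straddle the handle: pads at (135) and (262) around the handle at 199 in the left half. Close.

jog_arm --force 40 --rows '[{"x":0,"y":0,"z":0,"ax":0,"ay":0,"az":0,"fingers":45},{"x":0,"y":0,"z":0,"ax":0,"ay":0,"az":0,"fingers":32},{"x":0,"y":0,"z":0,"ax":0,"ay":0,"az":0,"fingers":29},{"x":0,"y":0,"z":0,"ax":0,"ay":0,"az":0,"fingers":20},{"x":0,"y":0,"z":0,"ax":0,"ay":0,"az":0,"fingers":20},{"x":0,"y":0,"z":0,"ax":0,"ay":0,"az":0,"fingers":20},{"x":0,"y":0,"z":0,"ax":0,"ay":0,"az":0,"fingers":20},{"x":0,"y":0,"z":0,"ax":0,"ay":0,"az":0,"fingers":20}]'

```text
t: 3.8
eef_pos: [0.4655, 0.259, 0.1503]
tool_rot: [0.001, 0.001, 1.0, 0.0]
contact_force: [-0.7, -1.2, 6.0]
gripper_width: 0.316
grasp_force: 39.1
```

jog_arm --rows '[{"x":0,"y":0,"z":0,"ax":0,"ay":0,"az":0,"fingers":20},{"x":0,"y":0,"z":0,"ax":0,"ay":0,"az":0,"fingers":20},{"x":0,"y":0,"z":-2,"ax":0,"ay":0,"az":0,"fingers":20},{"x":0,"y":0,"z":-2,"ax":0,"ay":0,"az":0,"fingers":20},{"x":0,"y":0,"z":0,"ax":0,"ay":0,"az":0,"fingers":20},{"x":0,"y":0,"z":0,"ax":0,"ay":0,"az":0,"fingers":20},{"x":0,"y":0,"z":0,"ax":0,"ay":0,"az":0,"fingers":20},{"x":0,"y":0,"z":0,"ax":0,"ay":0,"az":0,"fingers":20}]'

```text
t: 4.6
eef_pos: [0.465, 0.2588, 0.1532]
tool_rot: [-0.0, 0.001, 1.0, -0.0]
contact_force: [-0.6, 0.2, -2.6]
gripper_width: 0.312
grasp_force: 39.3
```

```bash
python3 - <<'E'
from d import *
to([.465,.259,.149])
E
```

```text
t 4.6 pos [0.465  0.2588 0.1532] F [-0.55  0.25 -2.62] gf 39.3 q [-0.74  0.34  0.14  1.98 -0.06  0.83  1.  ]
[[-1.0, 0.001, -0.0002], [0.001, 1.0, -0.0001], [0.0002, -0.0001, -1.0]]
shift mm [-0.   0.2  4.2]
```

jog_arm --rows '[{"x":5,"y":0,"z":0,"ax":0,"ay":0,"az":0,"fingers":20},{"x":10,"y":0,"z":0,"ax":0,"ay":0,"az":0,"fingers":20},{"x":15,"y":0,"z":0,"ax":0,"ay":0,"az":0,"fingers":20},{"x":15,"y":0,"z":0,"ax":0,"ay":0,"az":0,"fingers":20},{"x":10,"y":0,"z":0,"ax":0,"ay":0,"az":0,"fingers":20},{"x":5,"y":0,"z":0,"ax":0,"ay":0,"az":0,"fingers":20},{"x":0,"y":0,"z":0,"ax":0,"ay":0,"az":0,"fingers":20},{"x":0,"y":0,"z":0,"ax":0,"ay":0,"az":0,"fingers":20}]'

```text
t: 5.4
eef_pos: [0.4054, 0.2591, 0.1535]
tool_rot: [0.0, 0.0, 1.0, 0.0]
contact_force: [0.9, 0.2, -1.5]
gripper_width: 0.312
grasp_force: 39.3
```

jog_arm --rows '[{"x":0,"y":0,"z":-10,"ax":0,"ay":0,"az":0,"fingers":20},{"x":0,"y":0,"z":-20,"ax":0,"ay":0,"az":0,"fingers":20},{"x":0,"y":0,"z":-20,"ax":0,"ay":0,"az":0,"fingers":20},{"x":0,"y":0,"z":-20,"ax":0,"ay":0,"az":0,"fingers":20},{"x":0,"y":0,"z":-10,"ax":0,"ay":0,"az":0,"fingers":20},{"x":0,"y":0,"z":0,"ax":0,"ay":0,"az":0,"fingers":20},{"x":0,"y":0,"z":0,"ax":0,"ay":0,"az":0,"fingers":20},{"x":0,"y":0,"z":0,"ax":0,"ay":0,"az":0,"fingers":20}]'

```text
t: 6.2
eef_pos: [0.4045, 0.2584, 0.2323]
tool_rot: [-0.001, 0.001, 1.0, -0.001]
contact_force: [-0.4, 1.1, -1.5]
gripper_width: 0.313
grasp_force: 39.5
```

```bash
python3 - <<'E'
from d import *
to([.456,-.2165,.233]);s=cam("scene");t=cam("top");w=cam("wrist")
o=bot.get_obs()["eef_pos"]
for c,n in((s,"scene"),(t,"top")):
    P=[proj(c,[o[0],o[1],o[2]+dz]) for dz in(-.1053,-.015)];print(n,np.round(P,1))
u,v=map(int,proj(s,[o[0],o[1],o[2]-.05]));a,b=map(int,proj(t,[o[0],o[1],o[2]-.05]));print(u,v,a,b)
cv2.imwrite("pics/r1.png",np.hstack([cv2.resize(s["pixels"][max(v-60,0):v+60,u-60:u+60],(400,400)),cv2.resize(w["pixels"][:,80:560],(400,400))])[:,:,::-1])
E
```

```text
t 6.2 pos [0.4045 0.2584 0.2323] F [-0.44  1.06 -1.49] gf 39.5 q [-0.81  0.15  0.13  2.01 -0.02  0.98  0.9 ]
[[-1.0, 0.0011, -0.0014], [0.0011, 1.0, -0.0013], [0.0014, -0.0013, -1.0]]
shift mm [-5.200e+01 -4.749e+02 -2.000e-01]
scene [[402.1 180.1]
 [406.6 140. ]]
top [[173.9 322. ]
 [161.5 322.1]]
404 156 166 322
```

View pics/r1.png

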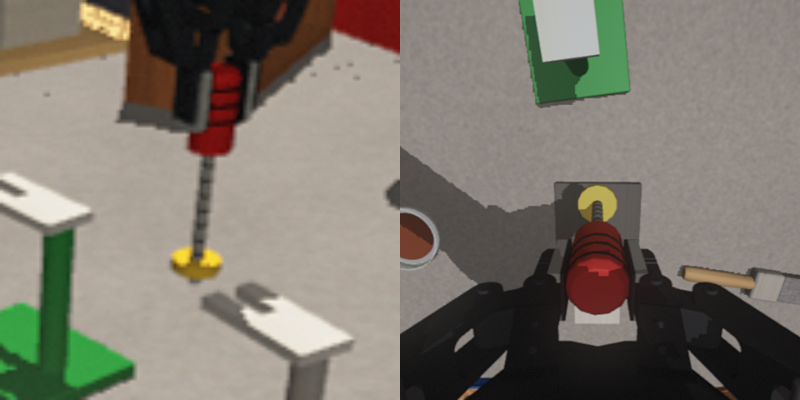

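The rod is out, upright, and the tip in the scene at (402,180) matches the predicted tip on the tool axis. Carry it over the block.

jog_arm --rows '[{"x":-5,"y":-25,"z":0,"ax":0,"ay":0,"az":0,"fingers":20},{"x":-5,"y":-40,"z":0,"ax":0,"ay":0,"az":0,"fingers":20},{"x":-5,"y":-40,"z":0,"ax":0,"ay":0,"az":0,"fingers":20},{"x":-5,"y":-40,"z":0,"ax":0,"ay":0,"az":0,"fingers":20},{"x":-5,"y":-40,"z":0,"ax":0,"ay":0,"az":0,"fingers":20},{"x":-5,"y":-40,"z":0,"ax":0,"ay":0,"az":0,"fingers":20},{"x":-5,"y":-40,"z":0,"ax":0,"ay":0,"az":0,"fingers":20},{"x":-5,"y":-40,"z":0,"ax":0,"ay":0,"az":0,"fingers":20}]'

```text
t: 7.15
eef_pos: [0.4445, -0.0478, 0.2331]
tool_rot: [-0.0, 0.0, 1.0, 0.0]
contact_force: [1.0, -0.2, -2.4]
gripper_width: 0.314
grasp_force: 39.5
```

jog_arm --rows '[{"x":-5,"y":-40,"z":0,"ax":0,"ay":0,"az":0,"fingers":20},{"x":-3,"y":-40,"z":0,"ax":0,"ay":0,"az":0,"fingers":20},{"x":-2,"y":-35,"z":0,"ax":0,"ay":0,"az":0,"fingers":20},{"x":-1,"y":-28,"z":0,"ax":0,"ay":0,"az":0,"fingers":20},{"x":0,"y":-17,"z":0,"ax":0,"ay":0,"az":0,"fingers":20},{"x":0,"y":-8,"z":0,"ax":0,"ay":0,"az":0,"fingers":20},{"x":0,"y":0,"z":0,"ax":0,"ay":0,"az":0,"fingers":20},{"x":0,"y":0,"z":0,"ax":0,"ay":0,"az":0,"fingers":20}]'

```text
t: 7.95
eef_pos: [0.4556, -0.2131, 0.233]
tool_rot: [-0.0, -0.0, 1.0, 0.0]
contact_force: [0.5, 0.6, -0.6]
gripper_width: 0.31
grasp_force: 39.5
```

```bash
python3 - <<'E'
from d import *
to([.456,-.2165,.233])
E
```

```text
t 7.95 pos [ 0.4556 -0.2131  0.233 ] F [ 0.53  0.6  -0.56] gf 39.5 q [-0.15  0.2   0.54  1.99 -0.13  0.99  2.02]
[[-1.0, -0.0, -0.0007], [-0.0, 1.0, 0.0007], [0.0007, 0.0007, -1.0]]
shift mm [-0.4 -3.4 -0. ]
```

Correct y and lower the tip to about 6 mm above the mouth, then look.

jog_arm --rows '[{"x":0,"y":-3.4,"z":8,"ax":0,"ay":0,"az":0,"fingers":20},{"x":0,"y":0,"z":10,"ax":0,"ay":0,"az":0,"fingers":20},{"x":0,"y":0,"z":8,"ax":0,"ay":0,"az":0,"fingers":20},{"x":0,"y":0,"z":5,"ax":0,"ay":0,"az":0,"fingers":20},{"x":0,"y":0,"z":0,"ax":0,"ay":0,"az":0,"fingers":20},{"x":0,"y":0,"z":0,"ax":0,"ay":0,"az":0,"fingers":20},{"x":0,"y":0,"z":0,"ax":0,"ay":0,"az":0,"fingers":20},{"x":0,"y":0,"z":0,"ax":0,"ay":0,"az":0,"fingers":20}]'

```text
t: 8.75
eef_pos: [0.4558, -0.2177, 0.2026]
tool_rot: [0.0, 0.001, 1.0, -0.0]
contact_force: [0.1, 0.6, -1.4]
gripper_width: 0.314
grasp_force: 39.6
```

```bash
python3 - <<'E'
from d import *
to([.456,-.2165,.201]);s=cam("scene");w=cam("wrist");o=bot.get_obs()["eef_pos"]
print("tip pred",proj(s,[o[0],o[1],o[2]-.1053]),proj(w,[o[0],o[1],o[2]-.1053]),"mouth pred w",proj(w,[.456,-.2165,.09]))
u,v=199,275;S=s["pixels"][v-50:v+30,u-40:u+40]
a,b=map(int,proj(w,[.456,-.2165,.09]));print(a,b)
W=w["pixels"][b-60:b+60,a-60:a+60]
cv2.imwrite("pics/b1.png",np.hstack([cv2.resize(S,(400,400),interpolation=2),cv2.resize(W,(400,400),interpolation=2)])[:,:,::-1])
E
```

```text
t 8.75 pos [ 0.4558 -0.2177  0.2026] F [ 0.06  0.61 -1.38] gf 39.6 q [-0.13  0.25  0.54  2.01 -0.16  0.92  2.06]
[[-1.0, 0.0011, 0.0007], [0.0011, 1.0, -0.0001], [-0.0007, -0.0001, -1.0]]
shift mm [-0.2  1.2  1.6]
tip pred (np.float64(196.31619778927126), np.float64(272.93157589510474)) (np.float64(316.67558982711876), np.float64(237.73874938380865)) mouth pred w (np.float64(318.2265467078628), np.float64(235.408132735599))
318 235
```

View pics/b1.png

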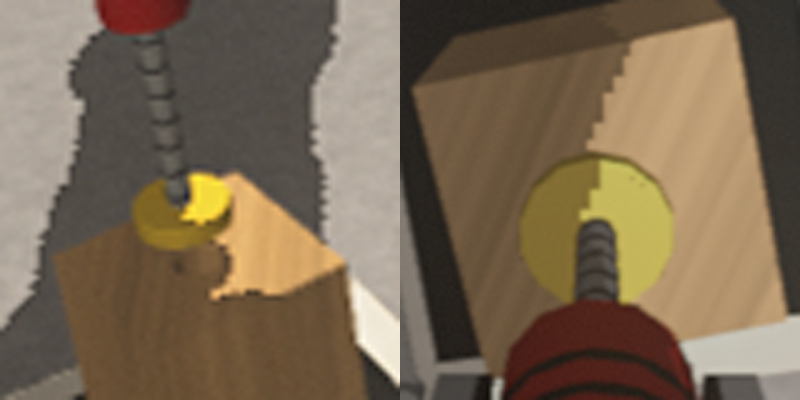

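The left half shows the tip just above the mouth, with the collar at (183,210). In the right half the block's top corners are at (412,88), (735,18) and (787,318). The A–C midpoint at (600,203) puts the bore at about the planned point, so I shift 1 mm in y and go in.

jog_arm --rows '[{"x":0,"y":1.0,"z":0,"ax":0,"ay":0,"az":0,"fingers":20},{"x":0,"y":0,"z":2,"ax":0,"ay":0,"az":0,"fingers":20},{"x":0,"y":0,"z":3,"ax":0,"ay":0,"az":0,"fingers":20},{"x":0,"y":0,"z":3,"ax":0,"ay":0,"az":0,"fingers":20},{"x":0,"y":0,"z":3,"ax":0,"ay":0,"az":0,"fingers":20},{"x":0,"y":0,"z":2,"ax":0,"ay":0,"az":0,"fingers":20},{"x":0,"y":0,"z":0,"ax":0,"ay":0,"az":0,"fingers":20},{"x":0,"y":0,"z":0,"ax":0,"ay":0,"az":0,"fingers":20}]'

```text
t: 9.65
eef_pos: [0.4555, -0.2166, 0.1892]
tool_rot: [-0.0, 0.001, 1.0, 0.0]
contact_force: [-0.2, -0.5, -1.1]
gripper_width: 0.315
grasp_force: 39.5
```

jog_arm --rows '[{"x":0,"y":0,"z":2,"ax":0,"ay":0,"az":0,"fingers":20},{"x":0,"y":0,"z":3,"ax":0,"ay":0,"az":0,"fingers":20},{"x":0,"y":0,"z":3,"ax":0,"ay":0,"az":0,"fingers":20},{"x":0,"y":0,"z":3,"ax":0,"ay":0,"az":0,"fingers":20},{"x":0,"y":0,"z":3,"ax":0,"ay":0,"az":0,"fingers":20},{"x":0,"y":0,"z":2,"ax":0,"ay":0,"az":0,"fingers":20},{"x":0,"y":0,"z":0,"ax":0,"ay":0,"az":0,"fingers":20},{"x":0,"y":0,"z":0,"ax":0,"ay":0,"az":0,"fingers":20}]'

```text
t: 10.45
eef_pos: [0.4552, -0.2164, 0.173]
tool_rot: [-0.0, 0.001, 1.0, 0.0]
contact_force: [-0.3, 0.3, -0.4]
gripper_width: 0.308
grasp_force: 39.6
```

jog_arm --rows '[{"x":0,"y":0,"z":0.7,"ax":0,"ay":0,"az":0,"fingers":20},{"x":0,"y":0,"z":0.7,"ax":0,"ay":0,"az":0,"fingers":20},{"x":0,"y":0,"z":0.7,"ax":0,"ay":0,"az":0,"fingers":20},{"x":0,"y":0,"z":0.7,"ax":0,"ay":0,"az":0,"fingers":20},{"x":0,"y":0,"z":0.7,"ax":0,"ay":0,"az":0,"fingers":20},{"x":0,"y":0,"z":0.5,"ax":0,"ay":0,"az":0,"fingers":20},{"x":0,"y":0,"z":0,"ax":0,"ay":0,"az":0,"fingers":20},{"x":0,"y":0,"z":0,"ax":0,"ay":0,"az":0,"fingers":20}]'

```text
t: 11.25
eef_pos: [0.4557, -0.2166, 0.1692]
tool_rot: [0.0, 0.001, 1.0, -0.0]
contact_force: [0.7, 0.2, -0.9]
gripper_width: 0.311
grasp_force: 39.5
```

jog_arm --rows '[{"x":0,"y":0,"z":0.7,"ax":0,"ay":0,"az":0,"fingers":20},{"x":0,"y":0,"z":0.7,"ax":0,"ay":0,"az":0,"fingers":20},{"x":0,"y":0,"z":0.7,"ax":0,"ay":0,"az":0,"fingers":20},{"x":0,"y":0,"z":0.7,"ax":0,"ay":0,"az":0,"fingers":20},{"x":0,"y":0,"z":0.7,"ax":0,"ay":0,"az":0,"fingers":20},{"x":0,"y":0,"z":0.5,"ax":0,"ay":0,"az":0,"fingers":20},{"x":0,"y":0,"z":0,"ax":0,"ay":0,"az":0,"fingers":20},{"x":0,"y":0,"z":0,"ax":0,"ay":0,"az":0,"fingers":20}]'

```text
t: 12.05
eef_pos: [0.4556, -0.2166, 0.1652]
tool_rot: [0.0, 0.001, 1.0, -0.0]
contact_force: [1.2, 0.1, -0.3]
gripper_width: 0.314
grasp_force: 39.7
```

```bash
python3 - <<'E'
from d import *
to([.456,-.2165,.201]);s=cam("scene");w=cam("wrist")
u,v=199,275;S=s["pixels"][v-50:v+30,u-40:u+40]
W=w["pixels"][175:295,258:378]
cv2.imwrite("pics/b2.png",np.hstack([cv2.resize(S,(400,400),interpolation=2),cv2.resize(W,(400,400),interpolation=2)])[:,:,::-1])
E
```

```text
t 12.05 pos [ 0.4556 -0.2166  0.1652] F [ 1.17  0.1  -0.28] gf 39.7 q [-0.11  0.3   0.52  2.05 -0.2   0.84  2.09]
[[-1.0, 0.001, 0.0001], [0.001, 1.0, -0.0001], [-0.0001, -0.0001, -1.0]]
shift mm [ -0.4   0.1 -35.8]
```

View pics/b2.png

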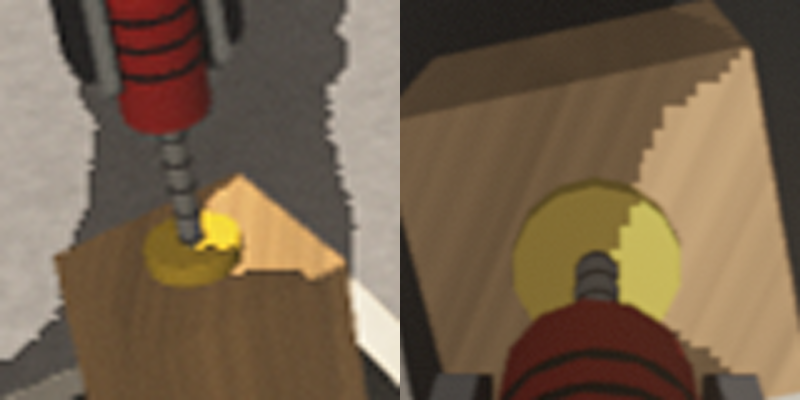

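The collar now lies on the block's top at (193,248) with the shaft well inside the bore. Continue down.

jog_arm --rows '[{"x":0,"y":0,"z":0.7,"ax":0,"ay":0,"az":0,"fingers":20},{"x":0,"y":0,"z":0.7,"ax":0,"ay":0,"az":0,"fingers":20},{"x":0,"y":0,"z":0.7,"ax":0,"ay":0,"az":0,"fingers":20},{"x":0,"y":0,"z":0.7,"ax":0,"ay":0,"az":0,"fingers":20},{"x":0,"y":0,"z":0.7,"ax":0,"ay":0,"az":0,"fingers":20},{"x":0,"y":0,"z":0.5,"ax":0,"ay":0,"az":0,"fingers":20},{"x":0,"y":0,"z":0,"ax":0,"ay":0,"az":0,"fingers":20},{"x":0,"y":0,"z":0,"ax":0,"ay":0,"az":0,"fingers":20}]'

```text
t: 12.95
eef_pos: [0.4568, -0.2168, 0.163]
tool_rot: [0.001, 0.001, 1.0, 0.0]
contact_force: [-2.3, 1.6, 15.9]
gripper_width: 0.313
grasp_force: 41.5
```

Firm contact at the bottom: Fz rose to 16 N and the TCP stopped at 0.163, so the depth is about 32 mm. Lift out.

jog_arm --rows '[{"x":0,"y":0,"z":-2,"ax":0,"ay":0,"az":0,"fingers":20},{"x":0,"y":0,"z":-4,"ax":0,"ay":0,"az":0,"fingers":20},{"x":0,"y":0,"z":-8,"ax":0,"ay":0,"az":0,"fingers":20},{"x":0,"y":0,"z":-14,"ax":0,"ay":0,"az":0,"fingers":20},{"x":0,"y":0,"z":-14,"ax":0,"ay":0,"az":0,"fingers":20},{"x":0,"y":0,"z":-14,"ax":0,"ay":0,"az":0,"fingers":20},{"x":0,"y":0,"z":-14,"ax":0,"ay":0,"az":0,"fingers":20},{"x":0,"y":0,"z":0,"ax":0,"ay":0,"az":0,"fingers":20}]'

```text
t: 13.75
eef_pos: [0.4566, -0.217, 0.2331]
tool_rot: [0.002, 0.001, 1.0, -0.0]
contact_force: [-0.2, -0.1, -2.0]
gripper_width: 0.315
grasp_force: 39.5
```

jog_arm --rows '[{"x":4,"y":25,"z":0,"ax":0,"ay":0,"az":0,"fingers":20},{"x":6,"y":40,"z":0,"ax":0,"ay":0,"az":0,"fingers":20},{"x":6,"y":40,"z":0,"ax":0,"ay":0,"az":0,"fingers":20},{"x":6,"y":40,"z":0,"ax":0,"ay":0,"az":0,"fingers":20},{"x":6,"y":40,"z":0,"ax":0,"ay":0,"az":0,"fingers":20},{"x":6,"y":40,"z":0,"ax":0,"ay":0,"az":0,"fingers":20},{"x":6,"y":40,"z":0,"ax":0,"ay":0,"az":0,"fingers":20},{"x":6,"y":40,"z":0,"ax":0,"ay":0,"az":0,"fingers":20}]'

```text
t: 14.55
eef_pos: [0.4089, 0.0899, 0.2308]
tool_rot: [-0.0, 0.001, 1.0, -0.0]
contact_force: [-0.2, 0.7, -0.2]
gripper_width: 0.315
grasp_force: 39.7
```

jog_arm --rows '[{"x":4,"y":40,"z":0,"ax":0,"ay":0,"az":0,"fingers":20},{"x":2,"y":40,"z":0,"ax":0,"ay":0,"az":0,"fingers":20},{"x":0,"y":35,"z":0,"ax":0,"ay":0,"az":0,"fingers":20},{"x":0,"y":28,"z":0,"ax":0,"ay":0,"az":0,"fingers":20},{"x":0,"y":17,"z":0,"ax":0,"ay":0,"az":0,"fingers":20},{"x":0,"y":8,"z":0,"ax":0,"ay":0,"az":0,"fingers":20},{"x":0,"y":0,"z":0,"ax":0,"ay":0,"az":0,"fingers":20},{"x":0,"y":0,"z":0,"ax":0,"ay":0,"az":0,"fingers":20}]'

```text
t: 15.35
eef_pos: [0.4042, 0.2549, 0.231]
tool_rot: [-0.0, 0.001, 1.0, -0.0]
contact_force: [0.8, -1.3, -1.2]
gripper_width: 0.308
grasp_force: 39.7
```

```bash
python3 - <<'E'
from d import *
to([.405,.2588,.153]);s=cam("scene","s2");o=bot.get_obs()["eef_pos"]
print("tip pred",proj(s,[o[0],o[1],o[2]-.1053]),proj(s,[o[0],o[1],o[2]-.095]))
u,v=map(int,proj(s,[o[0],o[1],o[2]-.09]))
h=cv2.cvtColor(s["pixels"],cv2.COLOR_RGB2HSV)
m=np.zeros((480,640),bool);m[v-60:v+40,u-40:u+40]=((h[...,0]>20)&(h[...,0]<34)&(h[...,1]>170))[v-60:v+40,u-40:u+40]
i=info(m);print("collar",np.round(i,1))
for d in(.028,.032,.036,.040):print(d,np.round(proj(s,[o[0],o[1],o[2]-.1053+d+.004]),1))
g=cv2.cvtColor(s["pixels"],cv2.COLOR_RGB2GRAY);print(g[v-5:v+30,u-6:u+8].tolist() if 0 else "",u,v)
cv2.imwrite("pics/c.png",cv2.resize(s["pixels"][v-80:v+40,u-60:u+60],(600,600),interpolation=2)[:,:,::-1])
E
```

```text
t 15.35 pos [0.4042 0.2549 0.231 ] F [ 0.84 -1.29 -1.22] gf 39.7 q [-0.8   0.15  0.12  2.02 -0.02  0.98  0.9 ]
[[-1.0, 0.0027, -0.0005], [0.0027, 1.0, -0.001], [0.0005, -0.001, -1.0]]
shift mm [-0.8  3.9 78. ]
tip pred (np.float64(400.5545089994057), np.float64(180.96254502807665)) (np.float64(401.03324679309964), np.float64(176.6058120876101))
collar [ 87.  402.2 165.6 395.  409.  162.  169. ]
0.028 [402.1 167.3]
0.032 [402.3 165.5]
0.036 [402.4 163.7]
0.04 [402.6 162. ]
 401 174
```

View pics/c.png

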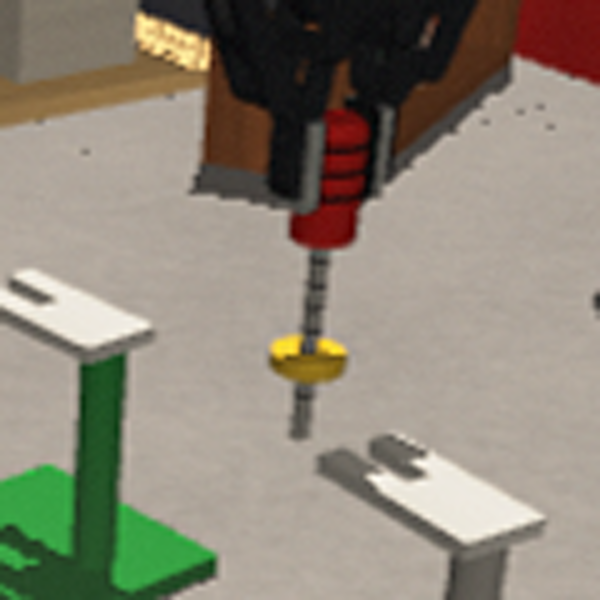

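The rod is unslipped: tip seen at (400,181) as predicted, with the collar at about 32 mm. Lower in front of the fork.

jog_arm --rows '[{"x":-1,"y":3.9,"z":6,"ax":0,"ay":0,"az":0,"fingers":20},{"x":0,"y":0,"z":15,"ax":0,"ay":0,"az":0,"fingers":20},{"x":0,"y":0,"z":20,"ax":0,"ay":0,"az":0,"fingers":20},{"x":0,"y":0,"z":20,"ax":0,"ay":0,"az":0,"fingers":20},{"x":0,"y":0,"z":12,"ax":0,"ay":0,"az":0,"fingers":20},{"x":0,"y":0,"z":3,"ax":0,"ay":0,"az":0,"fingers":20},{"x":0,"y":0,"z":0,"ax":0,"ay":0,"az":0,"fingers":20},{"x":0,"y":0,"z":0,"ax":0,"ay":0,"az":0,"fingers":20}]'

```text
t: 16.2
eef_pos: [0.4056, 0.2607, 0.156]
tool_rot: [0.0, 0.001, 1.0, 0.0]
contact_force: [-0.1, -0.5, -1.3]
gripper_width: 0.316
grasp_force: 39.6
```

```bash
python3 - <<'E'
from d import *
to([.465,.2588,.1542])
E
```

```text
t 16.2 pos [0.4056 0.2607 0.156 ] F [-0.07 -0.5  -1.29] gf 39.6 q [-0.8   0.26  0.11  2.09 -0.04  0.8   0.91]
[[-1.0, 0.0013, 0.001], [0.0013, 1.0, 0.0008], [-0.001, 0.0008, -1.0]]
shift mm [-59.4  -1.8   1.8]
```

jog_arm --rows '[{"x":0,"y":-1.2,"z":1,"ax":0,"ay":0,"az":0,"fingers":20},{"x":-5,"y":0,"z":0,"ax":0,"ay":0,"az":0,"fingers":20},{"x":-10,"y":0,"z":0,"ax":0,"ay":0,"az":0,"fingers":20},{"x":-10,"y":0,"z":0,"ax":0,"ay":0,"az":0,"fingers":20},{"x":-5,"y":0,"z":0,"ax":0,"ay":0,"az":0,"fingers":20},{"x":0,"y":0,"z":0,"ax":0,"ay":0,"az":0,"fingers":20},{"x":0,"y":0,"z":0,"ax":0,"ay":0,"az":0,"fingers":20},{"x":0,"y":0,"z":0,"ax":0,"ay":0,"az":0,"fingers":20}]'

```text
t: 17.0
eef_pos: [0.4347, 0.2591, 0.1541]
tool_rot: [-0.0, 0.0, 1.0, -0.0]
contact_force: [0.5, -0.3, -0.4]
gripper_width: 0.316
grasp_force: 39.7
```

```bash
python3 - <<'E'
from d import *
to([.465,.2588,.1542]);print([bot.get_obs()["eef_pos"].round(4).tolist() for _ in range(2) if cam("top") is not None])
E
```

```text
t 17.0 pos [0.4347 0.2591 0.1541] F [ 0.51 -0.25 -0.45] gf 39.7 q [-0.76  0.3   0.12  2.04 -0.05  0.81  0.96]
[[-1.0, 0.0008, -0.0006], [0.0008, 1.0, -0.0002], [0.0006, -0.0002, -1.0]]
shift mm [-30.3  -0.3  -0.1]
[[0.4346, 0.2592, 0.1542], [0.4347, 0.2592, 0.1542]]
```

At the mouth and centred; slide in to the seat.

jog_arm --rows '[{"x":-5,"y":0,"z":0,"ax":0,"ay":0,"az":0,"fingers":20},{"x":-8,"y":0,"z":0,"ax":0,"ay":0,"az":0,"fingers":20},{"x":-8,"y":0,"z":0,"ax":0,"ay":0,"az":0,"fingers":20},{"x":-6,"y":0,"z":0,"ax":0,"ay":0,"az":0,"fingers":20},{"x":-3.3,"y":0,"z":0,"ax":0,"ay":0,"az":0,"fingers":20},{"x":0,"y":0,"z":0,"ax":0,"ay":0,"az":0,"fingers":20},{"x":0,"y":0,"z":0,"ax":0,"ay":0,"az":0,"fingers":20},{"x":0,"y":0,"z":0,"ax":0,"ay":0,"az":0,"fingers":20}]'

```text
t: 17.9
eef_pos: [0.465, 0.2591, 0.1542]
tool_rot: [-0.0, 0.0, 1.0, -0.0]
contact_force: [-0.9, 0.6, -1.3]
gripper_width: 0.311
grasp_force: 39.7
```

jog_arm --rows '[{"x":0,"y":0,"z":0.7,"ax":0,"ay":0,"az":0,"fingers":20},{"x":0,"y":0,"z":0.7,"ax":0,"ay":0,"az":0,"fingers":20},{"x":0,"y":0,"z":0.7,"ax":0,"ay":0,"az":0,"fingers":20},{"x":0,"y":0,"z":0.7,"ax":0,"ay":0,"az":0,"fingers":20},{"x":0,"y":0,"z":0.4,"ax":0,"ay":0,"az":0,"fingers":20},{"x":0,"y":0,"z":0,"ax":0,"ay":0,"az":0,"fingers":20},{"x":0,"y":0,"z":0,"ax":0,"ay":0,"az":0,"fingers":20},{"x":0,"y":0,"z":0,"ax":0,"ay":0,"az":0,"fingers":20}]'

```text
t: 18.7
eef_pos: [0.4654, 0.2592, 0.1511]
tool_rot: [0.0, 0.0, 1.0, 0.0]
contact_force: [0.0, -0.5, -0.8]
gripper_width: 0.313
grasp_force: 39.7
```

jog_arm --rows '[{"x":0,"y":0,"z":0.4,"ax":0,"ay":0,"az":0,"fingers":20},{"x":0,"y":0,"z":0.4,"ax":0,"ay":0,"az":0,"fingers":20},{"x":0,"y":0,"z":0.4,"ax":0,"ay":0,"az":0,"fingers":20},{"x":0,"y":0,"z":0,"ax":0,"ay":0,"az":0,"fingers":20},{"x":0,"y":0,"z":0,"ax":0,"ay":0,"az":0,"fingers":20},{"x":0,"y":0,"z":0,"ax":0,"ay":0,"az":0,"fingers":20},{"x":0,"y":0,"z":0,"ax":0,"ay":0,"az":0,"fingers":20},{"x":0,"y":0,"z":0,"ax":0,"ay":0,"az":0,"fingers":20}]'

```text
t: 19.5
eef_pos: [0.4654, 0.2592, 0.1503]
tool_rot: [0.0, 0.001, 1.0, 0.0]
contact_force: [-1.2, -1.2, 5.5]
gripper_width: 0.314
grasp_force: 40.3
```

Seated (Fz 5.5 N, same height as at the grasp). Release straight and withdraw up.

jog_arm --force 20 --rows '[{"x":0,"y":0,"z":0,"ax":0,"ay":0,"az":0,"fingers":32},{"x":0,"y":0,"z":0,"ax":0,"ay":0,"az":0,"fingers":45},{"x":0,"y":0,"z":0,"ax":0,"ay":0,"az":0,"fingers":60},{"x":0,"y":0,"z":0,"ax":0,"ay":0,"az":0,"fingers":70},{"x":0,"y":0,"z":0,"ax":0,"ay":0,"az":0,"fingers":70},{"x":0,"y":0,"z":0,"ax":0,"ay":0,"az":0,"fingers":70},{"x":0,"y":0,"z":0,"ax":0,"ay":0,"az":0,"fingers":70},{"x":0,"y":0,"z":0,"ax":0,"ay":0,"az":0,"fingers":70}]'

```text
t: 20.3
eef_pos: [0.4653, 0.2591, 0.1499]
tool_rot: [0.0, 0.001, 1.0, 0.0]
contact_force: [0.4, 0.2, -0.0]
gripper_width: 0.82
grasp_force: 0.0
```

jog_arm --rows '[{"x":0,"y":0,"z":-5,"ax":0,"ay":0,"az":0,"fingers":70},{"x":0,"y":0,"z":-15,"ax":0,"ay":0,"az":0,"fingers":70},{"x":0,"y":0,"z":-20,"ax":0,"ay":0,"az":0,"fingers":70},{"x":0,"y":0,"z":-25,"ax":0,"ay":0,"az":0,"fingers":70},{"x":0,"y":0,"z":-25,"ax":0,"ay":0,"az":0,"fingers":70},{"x":0,"y":0,"z":-20,"ax":0,"ay":0,"az":0,"fingers":70},{"x":0,"y":0,"z":0,"ax":0,"ay":0,"az":0,"fingers":70},{"x":0,"y":0,"z":0,"ax":0,"ay":0,"az":0,"fingers":70}]'

```text
t: 21.1
eef_pos: [0.4653, 0.2592, 0.2601]
tool_rot: [0.0, 0.0, 1.0, 0.0]
contact_force: [-0.5, 0.3, 0.2]
gripper_width: 0.819
grasp_force: 0.0
```

```bash
python3 - <<'E'
from d import *
to([.465,.2588,.1542]);s=cam("scene");ref=cv2.imread("pics/scene0.png")[:,:,::-1]
b=red(s,(405,155,445,200));print("red now",np.round(info(b),1),"before 422.9 177")
def yel(p):
    h=cv2.cvtColor(np.ascontiguousarray(p),cv2.COLOR_RGB2HSV);m=(h[...,0]>20)&(h[...,0]<34)&(h[...,1]>170);k=np.zeros_like(m);k[190:240,400:440]=m[190:240,400:440];return k
i=info(yel(s["pixels"]));print("collar now",np.round(i,1),"before",np.round(info(yel(ref)),1))
for d in(.028,.032,.036):print(d,np.round(proj(s,[.465,.259,.045+d+.004]),1))
for n,(x0,y0,x1,y1) in dict(block=(145,255,270,360),dish=(295,265,350,305),tray=(355,310,540,465)).items():
    print(n,(np.abs(s["pixels"][y0:y1,x0:x1].astype(int)-ref[y0:y1,x0:x1]).max(2)>60).mean())
E
```

```text
t 21.1 pos [0.4653 0.2592 0.2601] F [-0.49  0.34  0.25] gf 0.0 q [-0.75  0.21  0.15  1.87 -0.04  1.06  0.98]
[[-1.0, 0.001, 0.0006], [0.001, 1.0, 0.0005], [-0.0006, 0.0005, -1.0]]
shift mm [  0.4  -0.4 105.9]
red now [272.  423.3 176.7 416.  431.  164.  190. ] before 422.9 177
collar now [ 90.  418.4 210.7 412.  425.  206.  215. ] before [ 94.  416.6 220.2 410.  424.  215.  224. ]
0.028 [418.1 212.2]
0.032 [418.4 210.5]
0.036 [418.6 208.9]
block 0.11794285714285714
dish 0.4359090909090909
tray 0.00931124673060157
```

The rod hangs upright in the fork (red at 423,177, same as before), and the collar at (418,211) matches a reading of about 32 mm. The gripper is clear. The tray pixels are unchanged; the block and dish pixels changed, which I put down to the arm's shadow, since nothing touched the dish.

```bash
python3 -c "
from station import bot
print(bot.hand_in())"
```

```text
the job is handed in; nothing more can be done
None
```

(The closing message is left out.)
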